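Rest the loose viscometer spindles in the empty cradles

TASK

Two of the four raised cradles on the white stand are empty. Lay the two loose spindles from the worktop in them, one in each, with the thick bob in the wide saddle and the thin shank in the narrow one, level, with the bob's end roughly flush with the outer face of the wide saddle. Leave the two spindles that already lie there, and the marker, tweezers and tape, where they are.

Things in the scene. Friction and masses are not known exactly. Their poses are not given: they have to be found in the camera images.
- stand: Fixed white plate 114 x 296 x 11 mm carrying four identical dark steel cradles in a row along its y axis, 70 mm apart, two of them empty. Origin under its middle on the worktop, z up. A cradle is a foot strip 4 mm thick with two posts, each topped by a saddle: a wide one for the bob and a narrow one for the shank. Between the posts fingers may go down beside the spindle to 20 mm above the worktop.
- cradle_1_seat (a point): Where the grip point of a spindle lying properly in this cradle is, 73 mm above the worktop (numbers tell neither order nor which is empty). x along the cradle from wide to narrow saddle, z up. Wide saddle: 14 mm thick at x = -30 mm, floor 20 mm wide at z = -7. Narrow: 6 mm thick at x = +43, floor 10 mm wide at z = -3. Arms lean out 29 deg from each floor's edges, 13 mm high.
- cradle_2_seat (a point): Where the grip point of a spindle lying properly in this cradle is, 73 mm above the worktop (numbers tell neither order nor which is empty). x along the cradle from wide to narrow saddle, z up. Wide saddle: 14 mm thick at x = -30 mm, floor 20 mm wide at z = -7. Narrow: 6 mm thick at x = +43, floor 10 mm wide at z = -3. Arms lean out 29 deg from each floor's edges, 13 mm high.
- cradle_3_seat (a point): Where the grip point of a spindle lying properly in this cradle is, 73 mm above the worktop (numbers tell neither order nor which is empty). x along the cradle from wide to narrow saddle, z up. Wide saddle: 14 mm thick at x = -30 mm, floor 20 mm wide at z = -7. Narrow: 6 mm thick at x = +43, floor 10 mm wide at z = -3. Arms lean out 29 deg from each floor's edges, 13 mm high.
- cradle_4_seat (a point): Where the grip point of a spindle lying properly in this cradle is, 73 mm above the worktop (numbers tell neither order nor which is empty). x along the cradle from wide to narrow saddle, z up. Wide saddle: 14 mm thick at x = -30 mm, floor 20 mm wide at z = -7. Narrow: 6 mm thick at x = +43, floor 10 mm wide at z = -3. Arms lean out 29 deg from each floor's edges, 13 mm high.
- spare_1_grip (a point): Grip point of a viscometer spindle loose on the worktop, to be put in a cradle. Steel, 109 mm, about 65 g: bob 50 mm long and 14 mm thick, 5 mm shank, thin 14 mm collar disc at the end. On the axis, in the bob, near the centre of mass, 7 mm above the worktop when lying there. x along the axis from bob to collar: bob x = -37 to +13 mm, shank to +69, collar at +70. z up while it lies.
- spare_1_collar (a point): Centre of that spindle's collar disc, 70 mm along x from its grip point; same axes.
- spare_2_grip (a point): Grip point of a viscometer spindle loose on the worktop, to be put in a cradle. Steel, 109 mm, about 65 g: bob 50 mm long and 14 mm thick, 5 mm shank, thin 14 mm collar disc at the end. On the axis, in the bob, near the centre of mass, 7 mm above the worktop when lying there. x along the axis from bob to collar: bob x = -37 to +13 mm, shank to +69, collar at +70. z up while it lies.
- spare_2_collar (a point): Centre of that spindle's collar disc, 70 mm along x from its grip point; same axes.
- rested_1_grip (a point): Grip point of a viscometer spindle already in a cradle, to be left there. Steel, 109 mm, about 65 g: bob 50 mm long and 14 mm thick, 5 mm shank, thin 14 mm collar disc at the end. On the axis, in the bob, near the centre of mass, 7 mm above the worktop when lying there. x along the axis from bob to collar: bob x = -37 to +13 mm, shank to +69, collar at +70. z up while it lies.
- rested_1_collar (a point): Centre of that spindle's collar disc, 70 mm along x from its grip point; same axes.
- rested_2_grip (a point): Grip point of a viscometer spindle already in a cradle, to be left there. Steel, 109 mm, about 65 g: bob 50 mm long and 14 mm thick, 5 mm shank, thin 14 mm collar disc at the end. On the axis, in the bob, near the centre of mass, 7 mm above the worktop when lying there. x along the axis from bob to collar: bob x = -37 to +13 mm, shank to +69, collar at +70. z up while it lies.
- rested_2_collar (a point): Centre of that spindle's collar disc, 70 mm along x from its grip point; same axes.
- marker: White felt marker with black cap, 134 x 18 mm, lying on the worktop; bystander. Origin under its middle.
- tweezers: Steel tweezers 115 x 16 x 9 mm lying on the worktop; bystander. Origin under their middle.
- tape_roll: Roll of tape, 83 mm across, 19 mm high, lying flat on the worktop; bystander. Origin under its middle.

How it is judged:
By the outcome, as a careful person would: the job done as asked, in the order asked, and still so for the second after the job is handed in, with the robot touching nothing.
It also fails if it takes over 54 s, if anything falls off the work surface, if the arm or the gripper's body presses on something with over 40 N, if the wrist force passes 120 N, or if a joint passes its speed limit or range.

ROBOT

A 7-joint arm with a two-finger parallel gripper is mounted at the origin on a cart in front of the work surface, level with it; the furniture and walls round the work are solid. World frame = base frame: x ahead of the robot, y to its left, z up, the work surface at z = 0. Lengths are in mm, angles in degrees, forces in N, time in s.
With the tool pointing down it reaches from about 425 to 1025 mm from the base axis. Payload 3.6 kg.
Tool frame: the origin (TCP) lies between the finger pads; the fingertips stand 11 mm ahead of it and the grasp point (between the pads) lies 8 mm behind it; z points along the fingers, y is the line along which they close (so a half turn about z gives the same grasp; the last joint's range is limited). The gripper opens to 85 mm and grips with 20 to 120 N. Pads are 22 mm wide; open, the fingers measure 114 mm over their backs; the gripper's body (76 mm by 85 mm) begins 54 mm behind the grasp point. The pads swing forward as they close: fully open they stand 13 mm farther back than shut.
Start: joints at [70.846, 33.873, 2.773, 92.16, -1.908, 54.013, -1.931], TCP at [172.899, -704.085, 242.302] pointing down, gripper open.
Joint ranges: [-153.93, 153.93], [-27.13, 128.08], [-72.61, 78.16], [10.71, 143.7], [-87.88, 267.88], [4.46, 118.87], [-176.78, 176.78]. Speed limits (degrees/s): [147.25, 147.25, 180, 180, 180, 180, 180].

INTERFACE

Orientations are given as [roll, pitch, yaw] about the fixed x, y, z axes, in that order (R = Rz(yaw) Ry(pitch) Rx(roll)).
In Python, from rig import telemetry, vision, arm gives the robot as it stands.
- The arm moves only by the tool send_rows, never from a script. Its argument "moves" is a list of rows, each an object of numbers: "fingers": the opening, from 0 (shut) to 1 (fully open); "tx", "ty", "tz": the shift along the world's x, y, z as a fraction of full scale; "twist": the turn about the world's z as a fraction of full scale. A call has 1 to 5 rows; each row is the pose to reach, as a shift and turn from the pose commanded when the call began; what a row does not reach only later rows make up. Full scale, the value 1, is 80 cm for a shift and 1.5 rad for a turn. A row lasts 1/12 s, in which the tool goes at most 41.7 mm and 7.16 degrees, less where a joint would pass 70% of its speed; a pose out of reach is approached as far as the arm can. A call with a number of a shift or a turn outside -1 to 1 is refused whole. A call with a gripper value outside its range is refused whole. The fingers move at their own pace and stop on an object; "grip_force" is the grip in N (left out, the last holds). Time passes only in rows, so rows that repeat a pose let the fingers close. It gives the time, the measured TCP pose, the force, the opening and the grip force at its end, in the units of the state.
- telemetry.get_state(): the state, without advancing time (a new reading comes with each control period).
- vision.read_camera(name): name is "scene" or "side" or "wrist"; returns a dict with "color" (400x640x3 uint8, blue, green, red), "fovy" (degrees; the focal length in pixels is half the picture's height over the tangent of half this angle, whatever the lens; pixels are square), "cx", "cy" (the principal point, pixels), "k1" (the pictures are not rectified: a ray, as slopes to the right and down, at radius r is drawn at 1 + k1 r^2 times it, then the intrinsics apply), "camera_from_world" (4x4, takes a point from world to camera coordinates); the wrist camera has in their place "T_tool_cam" (4x4, takes a point from camera to tool coordinates, whose origin is the TCP and whose axes are the flange's). Camera axes: x right, y down, z forward; pixel columns grow to the right and rows downward; lengths in mm; the calibration is good to about 2 mm. A picture is of the moment at which its call begins: read the wrist's pose just before it. There is no depth.
- arm.sign_off(): hands the job in; it is judged then, once.
The state is a dict: "clock": time; "joint_pos": joint angles; "joint_velocities": joint speeds; "joint_efforts": joint torques, N m; "tool_pos": TCP position; "tool_rot": TCP orientation; "force": force on the tool from outside, world axes, zero at the start; "moment": the same for the moment, N m; "finger_gap": finger opening in mm; "gripper_force": force on a finger pad.
Only numpy, scipy, OpenCV 4.12 (cv2) and the standard library are available. Lean on these libraries where they do the work, as an engineer would, in place of code of your own. Each camera call takes 0.05 s, during which the arm holds its last target. There are 200 camera calls.

## Working session

There is one attempt and no reset: what is moved stays moved. The work goes in short steps, Python scripts to look and compute and a tool call to move; the robot and the scene stay as the last step left them, time stands still between calls to the robot, and variables do not carry over. Pictures are saved under pics/ and viewed, at most 10 in all, crops included, and the job is handed in when it is done.

Besides the shell and the picture viewer there is one more tool, called after "Request:" as name(argument=value, ...), one argument or row to a line, values as JSON. send_rows: Moves the arm, as the interface text tells. Its arguments: {"type":"object","properties":{"moves":{"type":"array"},"grip_force":{"type":"number"}},"required":["moves"]}

```bash
mkdir -p pics; ls
cat > h.py <<'E'
import numpy as np, cv2
from rig import telemetry, vision, arm
def K(c):
    f=200/np.tan(np.radians(c['fovy'])/2); return np.array([[f,0,c['cx']],[0,f,c['cy']],[0,0,1.]])
def snap(name,fn):
    s=telemetry.get_state(); c=vision.read_camera(name)
    if name=='wrist':
        from scipy.spatial.transform import Rotation as R
        T=np.eye(4); T[:3,:3]=R.from_euler('xyz',s['tool_rot'],degrees=True).as_matrix(); T[:3,3]=s['tool_pos']
        c['W']=T@np.array(c['T_tool_cam'])
    else: c['W']=np.linalg.inv(np.array(c['camera_from_world']))
    cv2.imwrite(fn,c['color']); np.save(fn[:-4]+'.npy',c,allow_pickle=True); return c
def load(fn): return np.load(fn,allow_pickle=True).item()
def rays(c,px):
    px=np.array(px,float).reshape(-1,1,2)
    n=cv2.undistortPoints(px,K(c),np.array([c['k1'],0,0,0.]),None,None).reshape(-1,2)
    return np.c_[n,np.ones(len(n))]@c['W'][:3,:3].T, c['W'][:3,3]
def onz(c,px,z):
    d,o=rays(c,px); return o+d*((z-o[2])/d[:,2])[:,None]
def proj(c,P):
    q=(np.atleast_2d(P)-c['W'][:3,3])@c['W'][:3,:3]; n=q[:,:2]/q[:,2:]
    n=n*(1+c['k1']*(n**2).sum(1))[:,None]
    k=K(c); return n*k[0,0]+k[:2,2]
E
python3 - <<'E'
from h import *
print(telemetry.get_state())
for n in ['scene','side','wrist']:
    c=snap(n,f'pics/{n}0.png'); print(n,c['fovy'],c['k1'],c['W'].round(2).tolist())
E
```

```text
pics
{'clock': 0.0, 'joint_pos': array([70.84735666, 33.92518126,  2.7655494 , 92.23709685, -1.90845206,
       54.01099883, -1.92962266]), 'joint_velocities': array([-0.05834301,  0.0412469 ,  0.02455628,  0.07088721,  0.04874827,
        0.14175621,  0.02405998]), 'joint_efforts': array([-5.66021954e-04, -5.48696280e+01,  1.54639665e+00, -1.98124856e+01,
        9.46336950e-03,  8.64634872e-03, -1.10811439e-05]), 'tool_pos': array([ 172.71922478, -703.29944844,  241.14244142]), 'tool_rot': array([-1.79872926e+02,  5.75700425e-03,  1.38025473e+01]), 'force': array([1.09133938, 0.05856298, 0.43456627]), 'moment': array([-0.05302522, -0.04597499, -0.00306867]), 'gripper_force': 0.0, 'finger_gap': 85.42315465730496}
scene 51.491985922867144 0.03197420551127969 [[-0.81, -0.32, 0.48, -154.71], [-0.58, 0.47, -0.66, 867.24], [-0.01, -0.82, -0.57, 866.62], [0.0, 0.0, 0.0, 1.0]]
side 51.95152621141254 -0.026236774217959544 [[0.97, -0.16, 0.17, 318.56], [-0.23, -0.62, 0.75, -955.76], [-0.01, -0.77, -0.64, 875.92], [0.0, 0.0, 0.0, 1.0]]
wrist 63.85613359939876 -0.06130550060382848 [[0.24, -0.94, -0.26, 238.62], [-0.97, -0.23, -0.06, -686.6], [-0.0, 0.26, -0.96, 372.1], [0.0, 0.0, 0.0, 1.0]]
```

View pics/scene0.png

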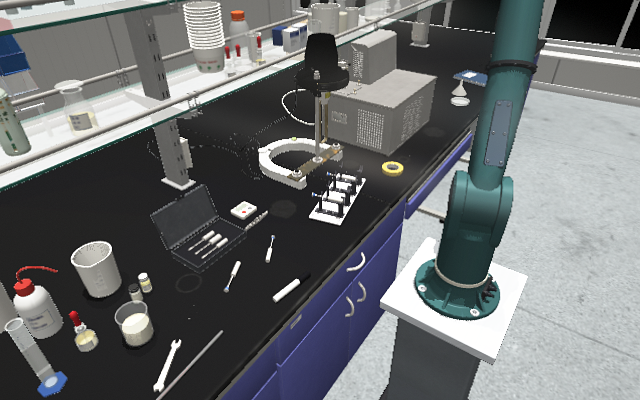

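View pics/side0.png

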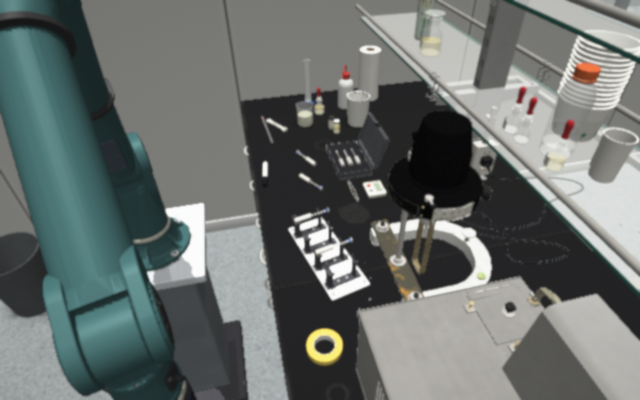

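Run:
```python
from h import *
c=load('pics/scene0.npy'); s=load('pics/side0.npy')
print(onz(c,[[238,263],[227,291],[272,236],[267,260],[287,289],[340,198],[392,169],[315,215],[355,180]],5).round(0).tolist())
print(onz(s,[[300,176],[321,188],[297,151],[314,163],[265,174],[328,258],[324,346],[345,298],[298,222]],5).round(0).tolist())
a=cv2.resize(c['color'][150:310,210:410],None,fx=4,fy=4,interpolation=cv2.INTER_CUBIC)[:600]
cv2.imwrite('pics/a.png',a[:,:800])
```

```text
[[556.0, 277.0, 5.0], [504.0, 373.0, 5.0], [553.0, 126.0, 5.0], [494.0, 218.0, 5.0], [374.0, 274.0, 5.0], [487.0, -174.0, 5.0], [424.0, -460.0, 5.0], [503.0, -42.0, 5.0], [503.0, -308.0, 5.0]]
[[490.0, 217.0, 5.0], [548.0, 131.0, 5.0], [509.0, 381.0, 5.0], [556.0, 285.0, 5.0], [370.0, 260.0, 5.0], [496.0, -187.0, 5.0], [423.0, -452.0, 5.0], [507.0, -332.0, 5.0], [440.0, -19.0, 5.0]]
```

View pics/a.png

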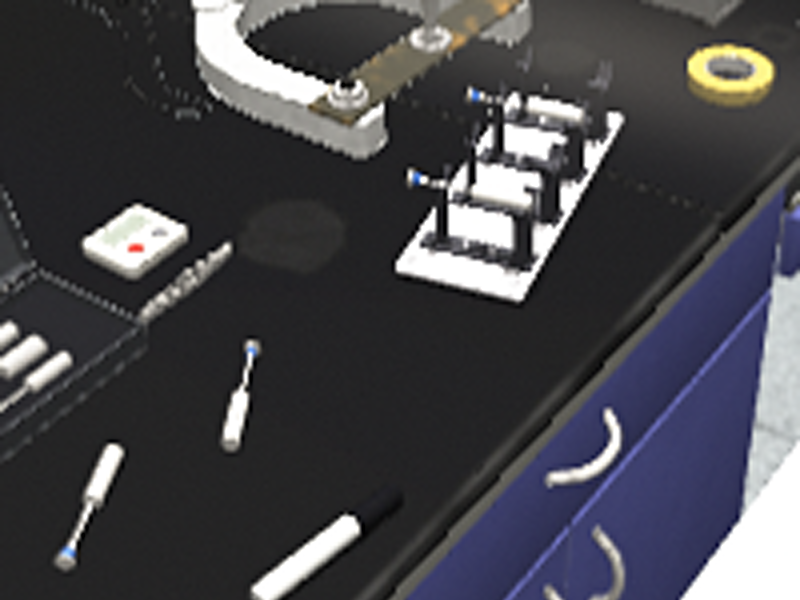

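Run:
```python
from h import *
c=load('pics/scene0.npy'); s=load('pics/side0.npy')
def tri(p,q):
    (d,),o=rays(c,[p]);(e,),w=rays(s,[q])
    t,*_=np.linalg.lstsq(np.c_[d,-e],w-o,rcond=None); a,b=o+d*t[0],w+e*t[1]
    return ((a+b)/2).round(0),np.linalg.norm(a-b).round(0)
print('head low',tri((322,78),(435,183)),'top',tri((321,36),(445,120)),'left rim', tri((296,78),(480,190)))
print('yoke end',onz(c,[[297,185],[335,152]],20).round(0))
cr=lambda x,y:(210+x/4,150+y/4)
print('stand top corners',onz(c,[cr(398,268),cr(522,299),cr(623,116)],11).round(0).tolist())
print('collars',onz(c,[cr(413,178),cr(474,95)],73).round(0).tolist(),'bob ends',onz(c,[cr(537,203),cr(587,117)],73).round(0).tolist())
```

```text
head low (array([ 687., -350.,  357.]), np.float64(4.0)) top (array([ 685., -345.,  502.]), np.float64(0.0)) left rim (array([ 802., -353.,  327.]), np.float64(14.0))
yoke end [[ 652. -137.   20.]
 [ 673. -427.   20.]]
stand top corners [[507.0, -16.0, 11.0], [399.0, -40.0, 11.0], [469.0, -328.0, 11.0]]
collars [[521.0, -59.0, 73.0], [552.0, -197.0, 73.0]] bob ends [[416.0, -87.0, 73.0], [449.0, -223.0, 73.0]]
```

Request:
send_rows(
  moves=[
    {"tx": 0.2, "ty": 0.16, "tz": 0.1, "twist": 0.5},
    {"tx": 0.2, "ty": 0.16, "tz": 0.1, "twist": 0.5},
    {"tx": 0.2, "ty": 0.16, "tz": 0.1, "twist": 0.5},
    {"tx": 0.2, "ty": 0.16, "tz": 0.1, "twist": 0.5},
    {"tx": 0.2, "ty": 0.16, "tz": 0.1, "twist": 0.5},
  ],
)

```text
invalid input
```

Request:
send_rows(
  moves=[
    {"fingers": 1, "tx": 0.2, "ty": 0.16, "tz": 0.1, "twist": 0.5},
    {"fingers": 1, "tx": 0.2, "ty": 0.16, "tz": 0.1, "twist": 0.5},
    {"fingers": 1, "tx": 0.2, "ty": 0.16, "tz": 0.1, "twist": 0.5},
    {"fingers": 1, "tx": 0.2, "ty": 0.16, "tz": 0.1, "twist": 0.5},
    {"fingers": 1, "tx": 0.2, "ty": 0.16, "tz": 0.1, "twist": 0.5},
  ],
)

```text
clock: 0.57
tool_pos: [325.4, -581.3, 318.5]
tool_rot: [-180.0, -0.0, 49.9]
force: [0.0, -1.5, -0.2]
finger_gap: 85.7
gripper_force: 0.0
```

Request:
send_rows(
  moves=[
    {"fingers": 1, "tx": 0.19, "ty": 0.5, "tz": 0, "twist": 0.4},
    {"fingers": 1, "tx": 0.19, "ty": 0.5, "tz": 0, "twist": 0.4},
    {"fingers": 1, "tx": 0.19, "ty": 0.5, "tz": 0, "twist": 0.4},
    {"fingers": 1, "tx": 0.19, "ty": 0.5, "tz": 0, "twist": 0.4},
    {"fingers": 1, "tx": 0.19, "ty": 0.5, "tz": 0, "twist": 0.4},
  ],
)

```text
clock: 0.98
tool_pos: [398.6, -386.0, 318.0]
tool_rot: [-180.0, 0.0, 84.3]
force: [0.6, -0.4, -0.3]
finger_gap: 85.1
gripper_force: 0.0
```

Request:
send_rows(
  moves=[
    {"fingers": 1, "tx": 0.1, "ty": 0.25, "tz": 0, "twist": 0},
    {"fingers": 1, "tx": 0.1, "ty": 0.25, "tz": 0, "twist": 0},
    {"fingers": 1, "tx": 0.1, "ty": 0.25, "tz": 0, "twist": 0},
    {"fingers": 1, "tx": 0.1, "ty": 0.25, "tz": 0, "twist": 0},
    {"fingers": 1, "tx": 0.1, "ty": 0.25, "tz": 0, "twist": 0},
  ],
)

```text
clock: 1.4
tool_pos: [475.8, -192.8, 318.1]
tool_rot: [-180.0, 0.0, 84.0]
force: [0.7, -1.8, -0.6]
finger_gap: 85.3
gripper_force: 0.0
```

Run:
```python
from h import *
s=telemetry.get_state(); print(s['tool_pos'],s['tool_rot'],s['joint_velocities'].round(1))
c=snap('wrist','pics/w1.png')
```

```text
[ 475.84958907 -192.82726262  318.07649535] [-1.79993764e+02  1.85535728e-02  8.39614742e+01] [-44.6   0.  -13.3   1.2   3.8  -0.4 -59.2]
```

View pics/w1.png

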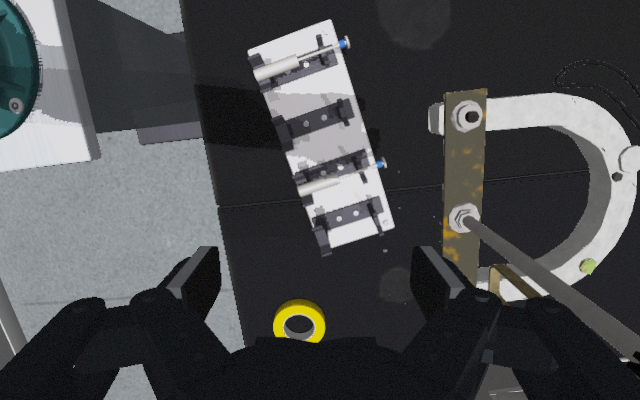

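Run:
```python
from h import *
c=load('pics/w1.npy'); im=c['color']
g=im.min(2); m=((g>120)).astype(np.uint8); m[:,:240]=0; m[:,420:]=0; m[270:]=0
m=cv2.morphologyEx(m,cv2.MORPH_CLOSE,np.ones((5,5)))
cs,_=cv2.findContours(m,cv2.RETR_EXTERNAL,cv2.CHAIN_APPROX_NONE); k=max(cs,key=cv2.contourArea)
P=onz(c,k.reshape(-1,2),11)[:,:2].astype(np.float32)
print(cv2.minAreaRect(P))
h=cv2.convexHull(k); print(cv2.approxPolyDP(h,3,True).reshape(-1,2).tolist())
hp=cv2.approxPolyDP(h,3,True).reshape(-1,2)
print(onz(c,hp,11)[:,:2].round(0).tolist())
a=cv2.resize(im[10:270,230:410],None,fx=3,fy=3,interpolation=cv2.INTER_CUBIC)
a=a[:600]; cv2.imwrite('pics/b.png',np.clip(a.astype(float)*1.3,0,255).astype(np.uint8))
```

```text
((492.7023010253906, -172.09178161621094), (116.15232849121094, 294.4588317871094), 13.397324562072754)
[[328, 19], [339, 43], [394, 225], [333, 247], [312, 226], [248, 54], [249, 49]]
[[511.0, -17.0], [522.0, -47.0], [581.0, -299.0], [489.0, -324.0], [462.0, -287.0], [406.0, -47.0], [408.0, -41.0]]
```

Request:
send_rows(
  moves=[
    {"fingers": 1, "tx": 0.05, "ty": 0.4, "tz": 0, "twist": 0.4},
    {"fingers": 1, "tx": 0.05, "ty": 0.4, "tz": 0, "twist": 0.4},
    {"fingers": 1, "tx": 0.05, "ty": 0.4, "tz": 0, "twist": 0.4},
    {"fingers": 1, "tx": 0.05, "ty": 0.4, "tz": 0, "twist": 0.4},
    {"fingers": 1, "tx": 0.05, "ty": 0.4, "tz": 0, "twist": 0.4},
  ],
)

```text
clock: 1.87
tool_pos: [501.3, 13.5, 318.1]
tool_rot: [-180.0, 0.0, 118.7]
force: [1.7, 0.7, -0.6]
finger_gap: 85.4
gripper_force: 0.0
```

Request:
send_rows(
  moves=[
    {"fingers": 1, "tx": 0.02, "ty": 0.1, "tz": 0, "twist": 0.05},
    {"fingers": 1, "tx": 0.02, "ty": 0.1, "tz": 0, "twist": 0.05},
    {"fingers": 1, "tx": 0.02, "ty": 0.1, "tz": 0, "twist": 0.05},
    {"fingers": 1, "tx": 0.02, "ty": 0.1, "tz": 0, "twist": 0.05},
  ],
)

```text
clock: 2.2
tool_pos: [517.5, 95.1, 318.2]
tool_rot: [180.0, -0.1, 123.0]
force: [-0.6, -1.1, 0.1]
finger_gap: 85.3
gripper_force: 0.0
```

Run:
```python
from h import *
s=telemetry.get_state(); print(s['tool_pos'],s['tool_rot'],s['joint_velocities'].round(1))
c=snap('wrist','pics/w2.png')
```

```text
[517.54985368  95.10748951 318.16018379] [ 1.79956208e+02 -5.99053662e-02  1.23013596e+02] [ 2.8 -0.5  3.7  1.4  0.8  0.7  0.3]
```

View pics/w2.png

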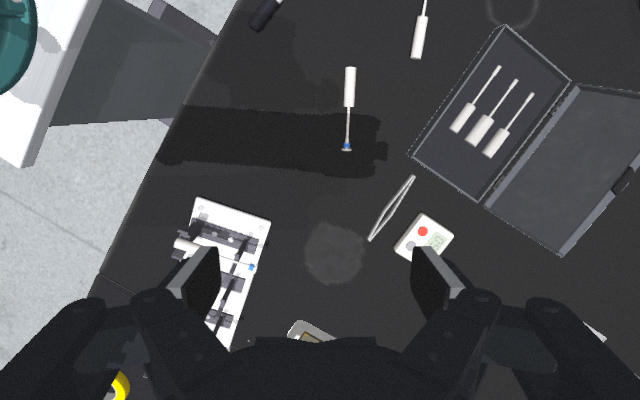

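```bash
cat >> h.py <<'E'
def spindle(c,box,z,thr=110):
    """bob grip point & yaw (bob->collar) from bright bob blob + collar/shank pixels within box x0,y0,x1,y1"""
    x0,y0,x1,y1=box; im=c['color'][y0:y1,x0:x1].astype(int)
    m=(im.max(2)>thr).astype(np.uint8)
    n,l,st,ce=cv2.connectedComponentsWithStats(cv2.morphologyEx(m,cv2.MORPH_CLOSE,np.ones((3,3)))); i=1+np.argmax(st[1:,4]); m=(l==i)
    ys,xs=np.nonzero(m); P=onz(c,np.c_[xs+x0,ys+y0],z)[:,:2]
    mu=P.mean(0); w,v=np.linalg.eigh(np.cov((P-mu).T)); a=v[:,1]; t=(P-mu)@a
    # width profile to find the bob side
    q=np.linspace(t.min(),t.max(),12); u=(P-mu)@v[:,0]
    wd=[np.ptp(u[(t>=q[k])&(t<=q[k+1])]) for k in range(11)]
    if sum(wd[:5])<sum(wd[6:]): a=-a; t=-t; wd=wd[::-1]
    s0=t.min(); b=(t>s0+6)&(t<s0+44); sh=(t>s0+70)
    pb=P[b].mean(0); ps=P[sh].mean(0); d=(ps-pb)/np.linalg.norm(ps-pb)
    tt=(P-pb)@d; e0,e1=np.percentile(tt,[.5,99.5])
    return pb,d,e0,e1,np.degrees(np.arctan2(d[1],d[0])),np.round(wd,1)
E
python3 - <<'E'
from h import *
c=load('pics/w2.npy')
pb,d,e0,e1,y,wd=spindle(c,(325,55,375,160),7); print(pb,e0,e1,y,wd,'len',e1-e0,'grip',pb+d*(e0+37),'or from collar',pb+d*(e1-70))
s=load('pics/scene0.npy')
pb,d,e0,e1,y,wd=spindle(s,(262,232,277,265),7); print(pb,e0,e1,y,wd,'len',e1-e0,'grip',pb+d*(e0+37))
E
```

```text
[503.39384568 202.94682583] -24.45480933802248 84.73677758628943 -58.82383934880635 [13.4 13.6 14.4 13.7 13.6 12.   3.2  3.8  3.2  4.3 11.2] len 109.1915869243119 grip [509.88812794 192.21341506] or from collar [511.02264908 190.33833773]
[503.83180918 200.78298995] -26.579299043598834 92.01715342083676 -58.77583242289315 [10.3 10.4 12.7 12.2 12.2  9.2  3.1  1.4  0.7  3.2 10.3] len 118.5964524644356 grip [509.23377299 191.87177257]
```

Request:
send_rows(
  moves=[
    {"fingers": 1, "tx": -0.0094, "ty": 0.1205, "tz": -0.05, "twist": -0.021},
    {"fingers": 1, "tx": -0.0094, "ty": 0.1205, "tz": -0.1, "twist": -0.021},
    {"fingers": 1, "tx": -0.0094, "ty": 0.1205, "tz": -0.3, "twist": -0.021},
    {"fingers": 1, "tx": -0.0094, "ty": 0.1205, "tz": -0.3, "twist": -0.021},
    {"fingers": 1, "tx": -0.0094, "ty": 0.1205, "tz": -0.3, "twist": -0.021},
  ],
)

```text
clock: 2.67
tool_pos: [511.4, 175.4, 146.3]
tool_rot: [180.0, 0.1, 120.7]
force: [0.9, -0.5, -0.9]
finger_gap: 85.2
gripper_force: 0.0
```

Run:
```python
from h import *
s=telemetry.get_state(); print(s['tool_pos'],s['tool_rot'],s['joint_pos'].round(0))
c=snap('wrist','pics/w3.png')
print(proj(c,[[510,191.5,7]]),proj(c,[[471,255,7],[560,95,7]]))
for t in [110]:
    try: 
        q=proj(c,[[491,223,7],[546,131,7]]); x0,x1=int(q[:,0].min()-25),int(q[:,0].max()+25);y0,y1=int(q[:,1].min()-15),int(q[:,1].max()+15);y0=max(y0,0)
        pb,d,e0,e1,y,wd=spindle(c,(x0,y0,x1,y1),7,t); print(pb,e0,e1,y,wd,'len',e1-e0,'grip',pb+d*(e0+37))
    except Exception as e: print(e)
```

```text
[511.4278522  175.38097314 146.26825179] [1.79996557e+02 8.69448257e-02 1.20677046e+02] [ -1.  32. -31. 119.  27.  36. -20.]
[[321.67876119 172.79814997]] [[320.71059894  81.29646852]
 [314.45760239 285.38870942]]
[503.58459706 201.92944081] -24.608516301251594 86.08383524784979 -58.6125089881661 [12.5 12.6 12.8 12.9 12.9 10.4  2.7  2.7  3.6  8.2 12.8] len 110.69235154910139 grip [510.03837011 191.35127076]
```

Request:
send_rows(
  moves=[
    {"fingers": 1, "tx": -0.001, "ty": 0.015, "tz": -0.08, "twist": 0.003},
    {"fingers": 1, "tx": -0.001, "ty": 0.015, "tz": -0.08, "twist": 0.003},
    {"fingers": 1, "tx": -0.001, "ty": 0.015, "tz": -0.08, "twist": 0.003},
    {"fingers": 1, "tx": -0.001, "ty": 0.015, "tz": -0.08, "twist": 0.003},
    {"fingers": 1, "tx": -0.001, "ty": 0.015, "tz": -0.08, "twist": 0.003},
  ],
)

```text
clock: 3.13
tool_pos: [511.6, 188.5, 85.5]
tool_rot: [179.9, 0.1, 121.0]
force: [0.0, 0.7, 0.5]
finger_gap: 85.1
gripper_force: 0.0
```

Request:
send_rows(
  moves=[
    {"fingers": 1, "tx": -0.0018, "ty": 0.0036, "tz": -0.03, "twist": 0.003},
    {"fingers": 1, "tx": -0.0018, "ty": 0.0036, "tz": -0.06, "twist": 0.003},
    {"fingers": 1, "tx": -0.0018, "ty": 0.0036, "tz": -0.08, "twist": 0.003},
    {"fingers": 1, "tx": -0.0018, "ty": 0.0036, "tz": -0.089, "twist": 0.003},
    {"fingers": 1, "tx": -0.0018, "ty": 0.0036, "tz": -0.089, "twist": 0.003},
  ],
)

```text
clock: 3.55
tool_pos: [509.5, 191.9, 13.2]
tool_rot: [180.0, 0.0, 121.3]
force: [0.5, 0.8, -0.2]
finger_gap: 85.3
gripper_force: 0.0
```

Request:
send_rows(
  moves=[
    {"fingers": 0, "tx": 0, "ty": 0, "tz": 0, "twist": 0},
    {"fingers": 0, "tx": 0, "ty": 0, "tz": 0, "twist": 0},
    {"fingers": 0, "tx": 0, "ty": 0, "tz": 0, "twist": 0},
    {"fingers": 0, "tx": 0, "ty": 0, "tz": 0, "twist": 0},
    {"fingers": 0, "tx": 0, "ty": 0, "tz": 0, "twist": 0},
  ],
  grip_force=60,
)

```text
clock: 3.97
tool_pos: [509.2, 192.6, 13.3]
tool_rot: [179.9, 0.0, 121.4]
force: [0.0, -0.3, 0.1]
finger_gap: 25.3
gripper_force: 0.0
```

Request:
send_rows(
  moves=[
    {"fingers": 0, "tx": 0, "ty": 0, "tz": 0, "twist": 0},
    {"fingers": 0, "tx": 0, "ty": 0, "tz": 0, "twist": 0},
    {"fingers": 0, "tx": 0, "ty": 0, "tz": 0, "twist": 0},
    {"fingers": 0, "tx": 0, "ty": 0, "tz": 0, "twist": 0},
    {"fingers": 0, "tx": 0, "ty": 0, "tz": 0, "twist": 0},
  ],
)

```text
clock: 4.38
tool_pos: [509.0, 192.5, 13.2]
tool_rot: [180.0, 0.0, 121.4]
force: [-0.7, -1.0, 5.5]
finger_gap: 11.9
gripper_force: 60.0
```

Request:
send_rows(
  moves=[
    {"fingers": 0, "tx": 0, "ty": 0, "tz": 0.03, "twist": 0},
    {"fingers": 0, "tx": 0, "ty": 0, "tz": 0.08, "twist": 0},
    {"fingers": 0, "tx": 0, "ty": 0, "tz": 0.13, "twist": 0},
    {"fingers": 0, "tx": 0, "ty": 0, "tz": 0.18, "twist": 0},
    {"fingers": 0, "tx": 0, "ty": 0, "tz": 0.2, "twist": 0},
  ],
)

```text
clock: 4.8
tool_pos: [510.5, 193.9, 177.2]
tool_rot: [179.6, 0.0, 121.4]
force: [0.3, 0.8, -1.2]
finger_gap: 11.5
gripper_force: 59.3
```

Run:
```python
from h import *
c=snap('wrist','pics/w4.png'); a=c['color'][40:400,180:460]; cv2.imwrite('pics/w4c.png',cv2.resize(a,None,fx=1.6,fy=1.6))
print(telemetry.get_state()['tool_pos'])
```

```text
[511.49342383 194.25342855 178.46962007]
```

View pics/w4c.png

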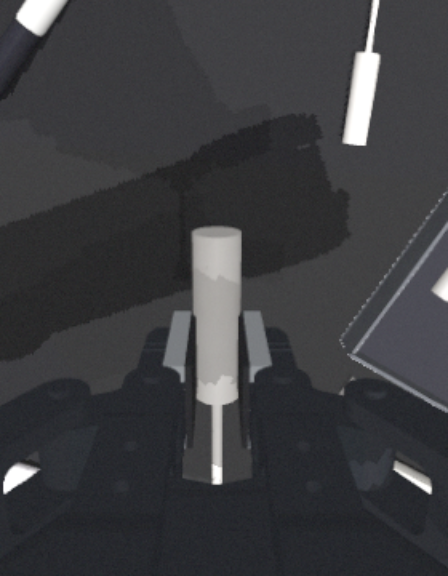

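Run:
```python
from h import *
c=load('pics/w4.npy'); c['W']=np.array(c['T_tool_cam'])
for d in (-3,0,3):
  for th in (-4,0,4):
    t=np.radians(th)
    f=lambda x,z:(x*np.cos(t)+d-z*np.sin(t)*0, 0, 6+z+ x*np.sin(t))
    p=proj(c,[f(37,-7),f(37,7),f(-13,-7),f(37,0)]); print(d,th,((p-[180,40])*1.6).round(0).tolist())
s=telemetry.get_state(); print(s['tool_pos'],s['moment'])
```

```text
-3 -4 [[211.0, 246.0], [211.0, 233.0], [212.0, 409.0], [211.0, 239.0]]
-3 0 [[211.0, 243.0], [212.0, 231.0], [212.0, 411.0], [211.0, 237.0]]
-3 4 [[211.0, 241.0], [212.0, 229.0], [212.0, 413.0], [211.0, 235.0]]
0 -4 [[211.0, 234.0], [211.0, 223.0], [212.0, 400.0], [211.0, 228.0]]
0 0 [[211.0, 232.0], [212.0, 221.0], [212.0, 402.0], [211.0, 226.0]]
0 4 [[211.0, 230.0], [212.0, 219.0], [212.0, 403.0], [211.0, 224.0]]
3 -4 [[211.0, 223.0], [211.0, 212.0], [212.0, 391.0], [211.0, 217.0]]
3 0 [[211.0, 220.0], [211.0, 210.0], [212.0, 393.0], [211.0, 215.0]]
3 4 [[211.0, 219.0], [212.0, 209.0], [211.0, 394.0], [211.0, 214.0]]
[511.49342383 194.25342855 178.46962007] [ 0.02274368 -0.07507456 -0.03871192]
```

Run:
```python
from h import *
for n,box in (('w1',(320,30,400,180)),('scene0',(300,160,345,200)),('w2',(235,250,270,280))):
    c=load(f'pics/{n}.npy'); x0,y0,x1,y1=box; im=c['color'][y0:y1,x0:x1].astype(int)
    m=((im[...,0]-im[...,2])>50).astype(np.uint8)
    k,l,st,ce=cv2.connectedComponentsWithStats(m)
    for i in range(1,k):
        if st[i,4]>3: print(n,st[i,4],(ce[i]+[x0,y0]).round(1),onz(c,[ce[i]+[x0,y0]],73).round(1).tolist())
```

```text
w1 49 [341.8  43.3] [[520.0, -58.3, 73.0]]
w1 39 [379.  163.8] [[552.4, -195.0, 73.0]]
scene0 5 [328.4 173.2] [[554.5, -200.1, 73.0]]
scene0 6 [313.5 194. ] [[522.1, -61.6, 73.0]]
w2 29 [250.7 267. ] [[519.4, -58.4, 73.0]]
```

Request:
send_rows(
  moves=[
    {"fingers": 0, "tx": -0.02, "ty": -0.4, "tz": 0.1, "twist": 0.4},
    {"fingers": 0, "tx": -0.02, "ty": -0.4, "tz": 0.1, "twist": 0.4},
    {"fingers": 0, "tx": -0.02, "ty": -0.4, "tz": 0.1, "twist": 0.4},
    {"fingers": 0, "tx": -0.02, "ty": -0.4, "tz": 0.1, "twist": 0.4},
    {"fingers": 0, "tx": -0.02, "ty": -0.4, "tz": 0.1, "twist": 0.4},
  ],
)

```text
clock: 5.27
tool_pos: [498.2, -3.5, 220.8]
tool_rot: [-179.9, -0.1, 155.8]
force: [1.4, -0.7, -0.1]
finger_gap: 11.7
gripper_force: 59.3
```

Request:
send_rows(
  moves=[
    {"fingers": 0, "tx": -0.01, "ty": -0.3, "tz": 0, "twist": 0.4},
    {"fingers": 0, "tx": -0.01, "ty": -0.3, "tz": 0, "twist": 0.4},
    {"fingers": 0, "tx": -0.01, "ty": -0.3, "tz": 0, "twist": 0.4},
    {"fingers": 0, "tx": -0.01, "ty": -0.3, "tz": 0, "twist": 0.4},
    {"fingers": 0, "tx": -0.01, "ty": -0.3, "tz": 0, "twist": 0.4},
  ],
)

```text
clock: 5.68
tool_pos: [491.2, -210.6, 220.5]
tool_rot: [180.0, -0.1, -169.9]
force: [1.0, 0.3, -0.8]
finger_gap: 11.8
gripper_force: 59.3
```

Request:
send_rows(
  moves=[
    {"fingers": 0, "tx": 0.011, "ty": -0.085, "tz": 0, "twist": 0.04},
    {"fingers": 0, "tx": 0.011, "ty": -0.085, "tz": 0, "twist": 0.04},
    {"fingers": 0, "tx": 0.011, "ty": -0.085, "tz": -0.04, "twist": 0.04},
    {"fingers": 0, "tx": 0.011, "ty": -0.085, "tz": -0.09, "twist": 0.04},
    {"fingers": 0, "tx": 0.011, "ty": -0.085, "tz": -0.09, "twist": 0.04},
  ],
)

```text
clock: 6.1
tool_pos: [495.3, -276.7, 142.3]
tool_rot: [179.6, -0.6, -166.9]
force: [-2.3, 0.8, -1.0]
finger_gap: 12.0
gripper_force: 59.3
```

Request:
send_rows(
  moves=[
    {"fingers": 0, "tx": 0, "ty": 0, "tz": 0, "twist": 0},
    {"fingers": 0, "tx": 0, "ty": 0, "tz": 0, "twist": 0},
    {"fingers": 0, "tx": 0, "ty": 0, "tz": 0, "twist": 0},
  ],
)

```text
clock: 6.35
tool_pos: [502.7, -275.9, 151.1]
tool_rot: [-179.9, 0.2, -166.7]
force: [0.5, 0.3, -1.2]
finger_gap: 11.6
gripper_force: 59.3
```

Run:
```python
from h import *
s=telemetry.get_state(); print(s['tool_pos'],s['tool_rot'],s['joint_pos'].round(0))
for n in ('scene','wrist','side'): snap(n,f'pics/{n}5.png')
c=load('pics/wrist5.npy')['color']; b=load('pics/scene5.npy')['color'][140:240,290:390]; d=load('pics/side5.npy')['color'][200:310,270:390]
z=lambda a:cv2.resize(a,(400,int(a.shape[0]*400/a.shape[1])),interpolation=cv2.INTER_CUBIC)
cv2.imwrite('pics/m5.png',np.vstack([np.hstack([z(c),np.zeros((250,400,3),np.uint8)]),np.hstack([z(b)[:350],z(d)[:350]])]))
```

```text
[ 502.7414633  -275.90515227  151.14706373] [-1.79902047e+02  1.57359641e-01 -1.66721431e+02] [ 59.  39. -50. 115.  42.  46.  88.]
```

View pics/m5.png

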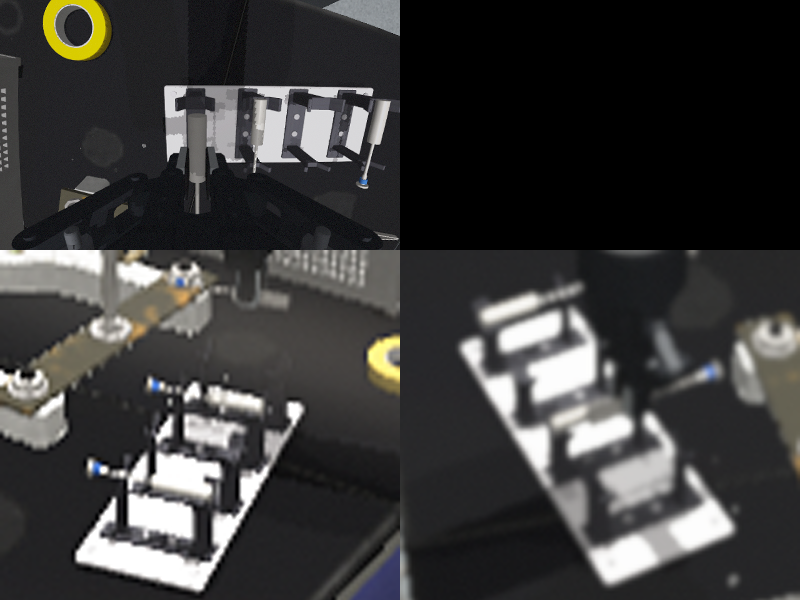

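Run:
```python
from h import *
c=load('pics/wrist5.npy'); y=np.radians(13.35); ex=np.array([np.cos(y),np.sin(y),0]); ey=np.array([-np.sin(y),np.cos(y),0])
for S in ([500.8,-278.3,73],[468.4,-142.2,73]):
    P=[np.array(S)+x*ex+s*yy*ey+[0,0,6] for x in (-37,-23) for s in (-1,1) for yy in (17,)]
    print(proj(c,P).round(1).tolist())
a=c['color'][125:265,255:555]; cv2.imwrite('pics/w5c.png',cv2.resize(a,(780,364),interpolation=cv2.INTER_CUBIC))
```

```text
[[284.4, 151.8], [338.2, 151.8], [285.0, 173.5], [337.8, 173.5]]
[[501.8, 152.4], [551.1, 153.0], [498.7, 173.7], [547.3, 174.0]]
```

View pics/w5c.png

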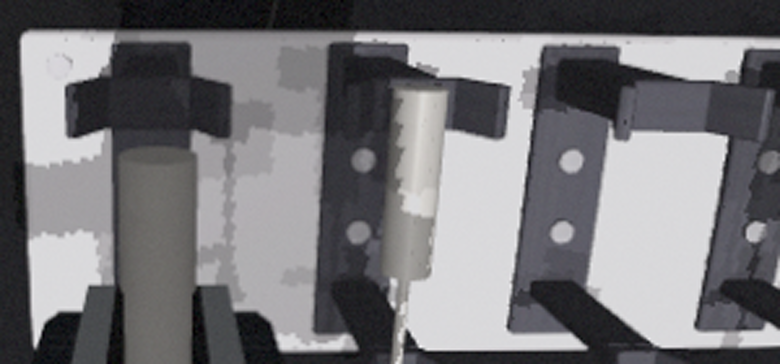

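Run:
```python
from h import *
c=load('pics/wrist5.npy'); im=c['color'].astype(int)
m=((im[...,0]-im[...,2])>50).astype(np.uint8); k,l,st,ce=cv2.connectedComponentsWithStats(m)
for i in range(1,k):
    if st[i,4]>8: print(st[i,4],ce[i].round(1),onz(c,[ce[i]],73).round(1).tolist())
g=im.min(2); m=(g>105).astype(np.uint8); m[:130]=0; m[265:]=0; m[:,:255]=0
m=cv2.morphologyEx(m,cv2.MORPH_CLOSE,np.ones((5,5)))
cs,_=cv2.findContours(m,cv2.RETR_EXTERNAL,cv2.CHAIN_APPROX_NONE); kk=max(cs,key=cv2.contourArea)
print(cv2.minAreaRect(onz(c,kk.reshape(-1,2),11)[:,:2].astype(np.float32)))
f=lambda u,v:(255+u/2.6,125+v/2.6)
print('plate corner+edge',onz(c,[f(21,32),f(780,40)],11).round(1).tolist())
print('bob end r3 (z 80 top, 73)',onz(c,[f(421,85)],80).round(1).tolist(), 'saddle tips z79', onz(c,[f(66,85),f(232,85),f(614,85),f(775,88)],79).round(1).tolist())
```

```text
98 [580.9 289.8] [[520.2, -58.9, 73.0]]
((494.4388427734375, -172.6967010498047), (117.49593353271484, 293.754150390625), 13.189428329467773)
plate corner+edge [[471.2, -327.7, 11.0], [414.2, -82.9, 11.0]]
bob end r3 (z 80 top, 73) [[452.7, -220.7, 80.0]] saddle tips z79 [[473.0, -305.1, 79.0], [463.6, -265.6, 79.0], [441.3, -172.9, 79.0], [431.7, -131.2, 79.0]]
```

Request:
send_rows(
  moves=[
    {"fingers": 0, "tx": -0.0021, "ty": -0.0026, "tz": -0.01, "twist": 0.002},
    {"fingers": 0, "tx": -0.0021, "ty": -0.0026, "tz": -0.03, "twist": 0.002},
    {"fingers": 0, "tx": -0.0021, "ty": -0.0026, "tz": -0.05, "twist": 0.002},
    {"fingers": 0, "tx": -0.0021, "ty": -0.0026, "tz": -0.06, "twist": 0.002},
    {"fingers": 0, "tx": -0.0021, "ty": -0.0026, "tz": -0.06, "twist": 0.002},
  ],
)

```text
clock: 6.92
tool_pos: [498.0, -278.4, 99.4]
tool_rot: [179.9, -0.2, -166.6]
force: [-0.3, -0.4, -0.6]
finger_gap: 11.6
gripper_force: 59.3
```

Request:
send_rows(
  moves=[
    {"fingers": 0, "tx": 0, "ty": 0, "tz": 0, "twist": 0},
    {"fingers": 0, "tx": 0, "ty": 0, "tz": 0, "twist": 0},
    {"fingers": 0, "tx": 0, "ty": 0, "tz": 0, "twist": 0},
  ],
)

```text
clock: 7.17
tool_pos: [500.3, -278.6, 102.0]
tool_rot: [-180.0, 0.1, -166.6]
force: [0.7, 0.6, -0.3]
finger_gap: 12.1
gripper_force: 59.3
```

Request:
send_rows(
  moves=[
    {"fingers": 0, "tx": 0.001, "ty": 0.0007, "tz": -0.006, "twist": 0},
    {"fingers": 0, "tx": 0.001, "ty": 0.0007, "tz": -0.012, "twist": 0},
    {"fingers": 0, "tx": 0.001, "ty": 0.0007, "tz": -0.018, "twist": 0},
    {"fingers": 0, "tx": 0.001, "ty": 0.0007, "tz": -0.022, "twist": 0},
    {"fingers": 0, "tx": 0.001, "ty": 0.0007, "tz": -0.024, "twist": 0},
  ],
)

```text
clock: 7.58
tool_pos: [499.8, -277.9, 81.2]
tool_rot: [180.0, -0.1, -166.6]
force: [0.4, 0.8, -0.7]
finger_gap: 12.1
gripper_force: 59.3
```

Request:
send_rows(
  moves=[
    {"fingers": 0, "tx": 0, "ty": 0, "tz": 0, "twist": 0},
    {"fingers": 0, "tx": 0, "ty": 0, "tz": 0, "twist": 0},
    {"fingers": 0, "tx": 0, "ty": 0, "tz": 0, "twist": 0},
    {"fingers": 0, "tx": 0, "ty": 0, "tz": 0, "twist": 0},
  ],
)

```text
clock: 7.92
tool_pos: [500.5, -278.0, 82.1]
tool_rot: [-180.0, 0.0, -166.6]
force: [-0.5, -0.1, -1.5]
finger_gap: 11.7
gripper_force: 59.3
```

Run:
```python
from h import *
s=telemetry.get_state(); print(s['tool_pos'],s['tool_rot'],s['force'])
for n in ('scene','wrist'): snap(n,f'pics/{n}6.png')
c=load('pics/wrist6.npy')['color'][100:330,220:450]; b=load('pics/scene6.npy')['color'][140:200,310:370]
z=lambda a:cv2.resize(a,(400,400),interpolation=cv2.INTER_CUBIC)
cv2.imwrite('pics/m6.png',np.hstack([z(c),z(b)]))
```

```text
[ 500.48139669 -278.02211355   82.10865078] [-1.79990046e+02  1.80171570e-02 -1.66634448e+02] [-0.5311295  -0.12849014 -1.48330608]
```

View pics/m6.png

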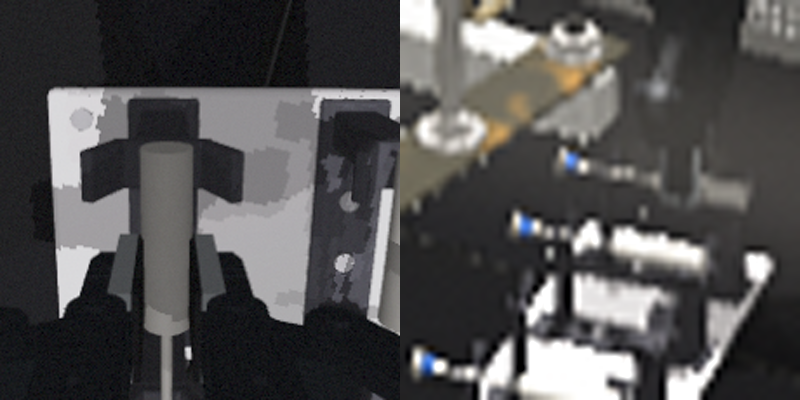

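Request:
send_rows(
  moves=[
    {"fingers": 0, "tx": 0, "ty": 0, "tz": -0.0015, "twist": 0},
    {"fingers": 0, "tx": 0, "ty": 0, "tz": -0.003, "twist": 0},
    {"fingers": 0, "tx": 0, "ty": 0, "tz": -0.003, "twist": 0},
    {"fingers": 0, "tx": 0, "ty": 0, "tz": -0.003, "twist": 0},
  ],
)

```text
clock: 8.35
tool_pos: [500.2, -278.0, 79.4]
tool_rot: [180.0, -0.0, -166.6]
force: [0.1, 0.1, -1.3]
finger_gap: 11.4
gripper_force: 59.3
```

Request:
send_rows(
  moves=[
    {"fingers": 0.2, "tx": 0, "ty": 0, "tz": 0, "twist": 0},
    {"fingers": 0.25, "tx": 0, "ty": 0, "tz": 0, "twist": 0},
    {"fingers": 0.35, "tx": 0, "ty": 0, "tz": 0, "twist": 0},
    {"fingers": 0.4, "tx": 0, "ty": 0, "tz": 0, "twist": 0},
    {"fingers": 0.4, "tx": 0, "ty": 0, "tz": 0, "twist": 0},
  ],
)

```text
clock: 8.77
tool_pos: [500.4, -278.0, 79.6]
tool_rot: [-180.0, 0.0, -166.6]
force: [-0.6, 0.0, -0.2]
finger_gap: 34.1
gripper_force: 0.0
```

Request:
send_rows(
  moves=[
    {"fingers": 0.4, "tx": 0, "ty": 0, "tz": 0.02, "twist": 0},
    {"fingers": 0.4, "tx": 0, "ty": 0, "tz": 0.06, "twist": 0},
    {"fingers": 0.4, "tx": 0, "ty": 0, "tz": 0.11, "twist": 0},
    {"fingers": 0.4, "tx": 0, "ty": 0, "tz": 0.16, "twist": 0},
    {"fingers": 0.4, "tx": 0, "ty": 0, "tz": 0.2, "twist": 0},
  ],
)

```text
clock: 9.18
tool_pos: [500.9, -277.6, 242.2]
tool_rot: [-180.0, 0.1, -166.6]
force: [0.6, -1.4, 0.4]
finger_gap: 34.1
gripper_force: 0.0
```

Run:
```python
from h import *
s=telemetry.get_state(); print(s['tool_pos'],s['tool_rot'],s['finger_gap'])
c=snap('wrist','pics/wrist7.png'); sc=snap('scene','pics/scene7.png')
for n,c in(('w',c),('s',sc)):
    im=c['color'].astype(int); m=((im[...,0]-im[...,2])>50).astype(np.uint8)
    if n=='s': m[:,:300]=0;m[:,345:]=0;m[:150]=0;m[205:]=0
    k,l,st,ce=cv2.connectedComponentsWithStats(m)
    for i in range(1,k):
        if st[i,4]>3: print(n,st[i,4],ce[i].round(1),onz(c,[ce[i]],73).round(1).tolist())
```

```text
[ 500.91560412 -277.63412249  242.23828737] [-1.79958277e+02  9.24667717e-02 -1.66596520e+02] 34.11456478440125
w 53 [514.8 245.6] [[520.1, -58.7, 73.0]]
w 51 [315.4 245.2] [[566.5, -261.0, 73.0]]
w 37 [382.5 246.1] [[551.8, -194.4, 73.0]]
s 4 [335.5 164.5] [[566.9, -266.4, 73.0]]
s 5 [328.4 173.2] [[554.5, -200.1, 73.0]]
s 6 [313.5 194. ] [[522.1, -61.6, 73.0]]
```

Request:
send_rows(
  moves=[
    {"fingers": 1, "tx": 0, "ty": 0.3, "tz": 0.05, "twist": -0.5},
    {"fingers": 1, "tx": 0, "ty": 0.3, "tz": 0.05, "twist": -0.5},
    {"fingers": 1, "tx": 0, "ty": 0.3, "tz": 0.05, "twist": -0.5},
    {"fingers": 1, "tx": 0, "ty": 0.3, "tz": 0.05, "twist": -0.5},
    {"fingers": 1, "tx": 0, "ty": 0.3, "tz": 0.05, "twist": -0.5},
  ],
)

```text
clock: 9.7
tool_pos: [499.4, -70.9, 273.5]
tool_rot: [-180.0, -0.0, 157.2]
force: [0.5, 0.0, 0.0]
finger_gap: 84.9
gripper_force: 0.0
```

Request:
send_rows(
  moves=[
    {"fingers": 1, "tx": 0.02, "ty": 0.3, "tz": 0, "twist": -0.45},
    {"fingers": 1, "tx": 0.02, "ty": 0.3, "tz": 0, "twist": -0.45},
    {"fingers": 1, "tx": 0.02, "ty": 0.3, "tz": 0, "twist": -0.45},
    {"fingers": 1, "tx": 0.02, "ty": 0.3, "tz": 0, "twist": -0.45},
    {"fingers": 1, "tx": 0.02, "ty": 0.3, "tz": 0, "twist": -0.45},
  ],
)

```text
clock: 10.12
tool_pos: [513.0, 127.5, 273.1]
tool_rot: [-179.9, 0.0, 123.0]
force: [0.6, -0.5, 0.4]
finger_gap: 85.4
gripper_force: 0.0
```

Request:
send_rows(
  moves=[
    {"fingers": 1, "tx": 0.01, "ty": 0.19, "tz": 0, "twist": -0.03},
    {"fingers": 1, "tx": 0.01, "ty": 0.19, "tz": 0, "twist": -0.03},
    {"fingers": 1, "tx": 0.01, "ty": 0.19, "tz": 0, "twist": -0.03},
    {"fingers": 1, "tx": 0.01, "ty": 0.19, "tz": 0, "twist": -0.03},
    {"fingers": 1, "tx": 0.01, "ty": 0.19, "tz": 0, "twist": -0.03},
  ],
)

```text
clock: 10.53
tool_pos: [519.8, 286.7, 274.0]
tool_rot: [179.8, -0.3, 121.3]
force: [-0.4, 0.3, 0.7]
finger_gap: 85.4
gripper_force: 0.0
```

Run:
```python
from h import *
s=telemetry.get_state(); print(s['tool_pos'],s['tool_rot'],s['joint_pos'].round(0))
c=snap('wrist','pics/w8.png')
q=proj(c,[[560,270,7],[500,382,7]]); print(q)
x0,x1=int(q[:,0].min()-22),int(q[:,0].max()+22);y0,y1=max(0,int(q[:,1].min()-15)),int(q[:,1].max()+15)
pb,d,e0,e1,y,wd=spindle(c,(x0,y0,x1,y1),7); print(pb,e0,e1,y,wd,'len',e1-e0,'grip',pb+d*(e0+37),pb+d*(e1-70))
s=load('pics/scene0.npy')
pb,d,e0,e1,y,wd=spindle(s,(222,258,243,296),7); print(pb,e0,e1,y,wd,'len',e1-e0,'grip',pb+d*(e0+37))
```

```text
[519.83252361 286.67653251 273.99765614] [179.7956826   -0.33300703 121.32332364] [ -3.  27. -42. 107.  22.  54. -23.]
[[333.27923315 193.24169628]
 [340.58971605  89.73098881]]
[544.90904935 299.85451273] -24.668816679940264 85.11420646303777 116.05924219516338 [13.3 13.5 13.2 13.7 13.7 12.4  3.8  3.9  3.7  7.3 13.4] len 109.78302314297804 grip [539.49195756 310.93211168] [538.26937483 313.43221354]
[547.6608898  293.49206956] -25.238909919974326 92.34200859932649 116.11431284795786 [13.  14.2 14.4 14.3 14.3 12.6  5.6  4.3  4.3  9.4 12.1] len 117.58091851930081 grip [542.48408736 304.05255991]
```

Request:
send_rows(
  moves=[
    {"fingers": 1, "tx": 0.0243, "ty": 0.031, "tz": -0.03, "twist": -0.0612},
    {"fingers": 1, "tx": 0.0243, "ty": 0.031, "tz": -0.08, "twist": -0.0612},
    {"fingers": 1, "tx": 0.0243, "ty": 0.031, "tz": -0.13, "twist": -0.0612},
    {"fingers": 1, "tx": 0.0243, "ty": 0.031, "tz": -0.17, "twist": -0.0612},
    {"fingers": 1, "tx": 0.0243, "ty": 0.031, "tz": -0.2, "twist": -0.0612},
  ],
)

```text
clock: 11.0
tool_pos: [539.9, 299.2, 109.8]
tool_rot: [-179.7, 0.1, 115.4]
force: [0.8, 0.1, -0.6]
finger_gap: 85.4
gripper_force: 0.0
```

Request:
send_rows(
  moves=[
    {"fingers": 1, "tx": 0, "ty": 0, "tz": -0.02, "twist": 0},
    {"fingers": 1, "tx": 0, "ty": 0, "tz": -0.02, "twist": 0},
    {"fingers": 1, "tx": 0, "ty": 0, "tz": -0.02, "twist": 0},
  ],
)

```text
clock: 11.25
tool_pos: [540.7, 300.8, 96.6]
tool_rot: [-179.8, 0.1, 115.4]
force: [-0.4, -0.1, 0.3]
finger_gap: 85.4
gripper_force: 0.0
```

Run:
```python
from h import *
s=telemetry.get_state(); print(s['tool_pos'],s['tool_rot'])
c=snap('wrist','pics/w9.png')
q=proj(c,[[555,278,7],[508,375,7]]); print(q)
x0,x1=int(q[:,0].min()-35),int(q[:,0].max()+35);y0,y1=max(0,int(q[:,1].min()-15)),int(q[:,1].max()+15)
pb,d,e0,e1,y,wd=spindle(c,(x0,y0,x1,y1),7); print(pb,e0,e1,y,wd,'len',e1-e0,'grip',pb+d*(e1-70))
```

```text
[540.6627444  300.8298046   96.60786446] [-1.79811790e+02  7.63818240e-02  1.15420933e+02]
[[317.99541334 240.90074747]
 [317.14480377  88.1158529 ]]
[544.85794529 299.20832267] -25.177825425756804 85.6072966111083 115.76684893729609 [13.3 13.2 13.  12.9 13.4 13.3  2.8  2.8  3.4  8.6 13.8] len 110.7851220368651 grip [538.07329572 313.2637927 ]
```

Request:
send_rows(
  moves=[
    {"fingers": 1, "tx": -0.0022, "ty": 0.0133, "tz": -0.02, "twist": 0.0047},
    {"fingers": 1, "tx": -0.0022, "ty": 0.0133, "tz": -0.06, "twist": 0.0047},
    {"fingers": 1, "tx": -0.0022, "ty": 0.0133, "tz": -0.085, "twist": 0.0047},
    {"fingers": 1, "tx": -0.0022, "ty": 0.0133, "tz": -0.1, "twist": 0.0047},
    {"fingers": 1, "tx": -0.0022, "ty": 0.0133, "tz": -0.103, "twist": 0.0047},
  ],
)

```text
clock: 11.72
tool_pos: [539.3, 312.8, 14.7]
tool_rot: [-179.9, 0.0, 115.9]
force: [0.3, 0.4, 0.2]
finger_gap: 85.5
gripper_force: 0.0
```

Request:
send_rows(
  moves=[
    {"fingers": 1, "tx": 0, "ty": 0, "tz": 0, "twist": 0},
    {"fingers": 1, "tx": 0, "ty": 0, "tz": 0, "twist": 0},
  ],
)

```text
clock: 11.88
tool_pos: [540.4, 314.2, 16.8]
tool_rot: [179.9, -0.0, 115.9]
force: [0.1, 0.1, -0.0]
finger_gap: 85.4
gripper_force: 0.0
```

Request:
send_rows(
  moves=[
    {"fingers": 1, "tx": -0.0016, "ty": -0.0031, "tz": -0.0045, "twist": 0},
    {"fingers": 1, "tx": -0.0016, "ty": -0.0031, "tz": -0.0045, "twist": 0},
    {"fingers": 0.6, "tx": -0.0016, "ty": -0.0031, "tz": -0.0045, "twist": 0},
    {"fingers": 0.5, "tx": -0.0016, "ty": -0.0031, "tz": -0.0045, "twist": 0},
    {"fingers": 0.4, "tx": -0.0016, "ty": -0.0031, "tz": -0.0045, "twist": 0},
  ],
)

```text
clock: 12.3
tool_pos: [538.3, 311.2, 12.1]
tool_rot: [180.0, -0.0, 115.9]
force: [0.3, -0.4, -0.7]
finger_gap: 51.6
gripper_force: 0.0
```

Request:
send_rows(
  moves=[
    {"fingers": 0, "tx": 0, "ty": 0, "tz": 0, "twist": 0},
    {"fingers": 0, "tx": 0, "ty": 0, "tz": 0, "twist": 0},
    {"fingers": 0, "tx": 0, "ty": 0, "tz": 0, "twist": 0},
    {"fingers": 0, "tx": 0, "ty": 0, "tz": 0, "twist": 0},
    {"fingers": 0, "tx": 0, "ty": 0, "tz": 0, "twist": 0},
  ],
)

```text
clock: 12.72
tool_pos: [538.3, 311.4, 12.0]
tool_rot: [180.0, -0.0, 115.9]
force: [0.5, -0.5, 1.6]
finger_gap: 12.3
gripper_force: 60.9
```

Request:
send_rows(
  moves=[
    {"fingers": 0, "tx": 0, "ty": 0, "tz": 0, "twist": 0},
    {"fingers": 0, "tx": 0, "ty": 0, "tz": 0, "twist": 0},
  ],
)

```text
clock: 12.88
tool_pos: [538.3, 311.4, 12.0]
tool_rot: [180.0, -0.0, 115.9]
force: [-0.2, -0.2, 2.9]
finger_gap: 12.0
gripper_force: 61.0
```

Request:
send_rows(
  moves=[
    {"fingers": 0, "tx": 0, "ty": 0, "tz": 0.03, "twist": 0},
    {"fingers": 0, "tx": 0, "ty": 0, "tz": 0.08, "twist": 0},
    {"fingers": 0, "tx": 0, "ty": 0, "tz": 0.13, "twist": 0},
    {"fingers": 0, "tx": 0, "ty": 0, "tz": 0.18, "twist": 0},
    {"fingers": 0, "tx": 0, "ty": 0, "tz": 0.22, "twist": 0},
  ],
)

```text
clock: 13.3
tool_pos: [538.1, 311.3, 190.1]
tool_rot: [179.9, -0.0, 115.9]
force: [0.5, -0.6, -0.8]
finger_gap: 11.9
gripper_force: 60.6
```

Run:
```python
from h import *
c=snap('wrist','pics/w10.png'); c['W']=np.array(c['T_tool_cam'])
im=c['color'].astype(int); m=((im[...,0]-im[...,2])>50).astype(np.uint8); k,l,st,ce=cv2.connectedComponentsWithStats(m)
for i in range(1,k):
    if st[i,4]>8: print(st[i,4],st[i],ce[i].round(1),onz(c,[ce[i]],5)[0].round(1))
print('pred collar',proj(c,[[70,0,5],[70,0,-2],[70,0,12],[13,0,-2]]).round(1).tolist())
col=im[:,int(proj(c,[[13,0,-2]])[0,0])].max(1); print(col[150:300:2].tolist())
```

```text
327 [305 109  21  17 327] [315.1 117.1] [64.4  1.3  5. ]
pred collar [[312.0, 103.1], [311.8, 102.8], [312.1, 103.4], [312.2, 239.8]]
[172, 145, 145, 144, 144, 145, 149, 145, 144, 143, 145, 146, 147, 143, 141, 141, 146, 146, 147, 141, 142, 145, 144, 144, 141, 147, 145, 146, 144, 140, 136, 136, 136, 134, 134, 135, 134, 136, 138, 150, 151, 151, 143, 144, 163, 171, 172, 171, 172, 171, 170, 170, 171, 170, 172, 172, 171, 170, 170, 170, 169, 171, 171, 173, 171, 170, 171, 203, 203, 204, 202, 201, 202, 202, 202]
```

Request:
send_rows(
  moves=[
    {"fingers": 0, "tx": -0.02, "ty": -0.2, "tz": 0.05, "twist": -0.5},
    {"fingers": 0, "tx": -0.02, "ty": -0.2, "tz": 0.05, "twist": -0.5},
    {"fingers": 0, "tx": -0.02, "ty": -0.2, "tz": 0.05, "twist": -0.5},
    {"fingers": 0, "tx": -0.02, "ty": -0.2, "tz": 0.05, "twist": -0.5},
    {"fingers": 0, "tx": -0.02, "ty": -0.2, "tz": 0.05, "twist": -0.5},
  ],
)

```text
clock: 13.77
tool_pos: [521.6, 139.7, 227.6]
tool_rot: [-180.0, 0.5, 79.0]
force: [0.3, -0.7, -1.9]
finger_gap: 12.0
gripper_force: 60.6
```

Request:
send_rows(
  moves=[
    {"fingers": 0, "tx": -0.02, "ty": -0.2, "tz": 0, "twist": -0.5},
    {"fingers": 0, "tx": -0.02, "ty": -0.2, "tz": 0, "twist": -0.5},
    {"fingers": 0, "tx": -0.02, "ty": -0.2, "tz": 0, "twist": -0.5},
    {"fingers": 0, "tx": -0.02, "ty": -0.2, "tz": 0, "twist": -0.5},
    {"fingers": 0, "tx": -0.02, "ty": -0.2, "tz": 0, "twist": -0.5},
  ],
)

```text
clock: 14.18
tool_pos: [503.6, -18.8, 226.6]
tool_rot: [179.9, 0.4, 43.2]
force: [0.2, -0.6, -0.5]
finger_gap: 11.8
gripper_force: 60.6
```

Request:
send_rows(
  moves=[
    {"fingers": 0, "tx": -0.041, "ty": -0.154, "tz": 0, "twist": -0.347},
    {"fingers": 0, "tx": -0.041, "ty": -0.154, "tz": 0, "twist": -0.347},
    {"fingers": 0, "tx": -0.041, "ty": -0.154, "tz": 0, "twist": -0.347},
    {"fingers": 0, "tx": -0.041, "ty": -0.154, "tz": -0.03, "twist": -0.347},
    {"fingers": 0, "tx": -0.041, "ty": -0.154, "tz": -0.07, "twist": -0.347},
  ],
)

```text
clock: 14.6
tool_pos: [474.0, -136.8, 173.0]
tool_rot: [179.7, -0.3, 13.7]
force: [1.7, 0.7, -1.2]
finger_gap: 12.0
gripper_force: 60.6
```

Request:
send_rows(
  moves=[
    {"fingers": 0, "tx": 0, "ty": 0, "tz": -0.03, "twist": 0},
    {"fingers": 0, "tx": 0, "ty": 0, "tz": -0.03, "twist": 0},
    {"fingers": 0, "tx": 0, "ty": 0, "tz": -0.03, "twist": 0},
  ],
)

```text
clock: 14.85
tool_pos: [472.1, -131.7, 146.7]
tool_rot: [-179.9, 0.2, 14.5]
force: [1.1, -0.5, -0.2]
finger_gap: 12.0
gripper_force: 60.5
```

Run:
```python
from h import *
s=telemetry.get_state(); print(s['tool_pos'],s['tool_rot'],s['joint_pos'].round(0))
D=[]
for n in ('scene','side','wrist'):
    c=snap(n,f'pics/{n}11.png'); im=c['color'].astype(int); m=((im[...,0]-im[...,2])>(50 if n!='side' else 35)).astype(np.uint8)
    if n=='scene': m[:,:300]=0;m[:,350:]=0;m[:140]=0;m[205:]=0
    if n=='side': m[:,:270]=0;m[:,400:]=0;m[:180]=0;m[310:]=0
    k,l,st,ce=cv2.connectedComponentsWithStats(m)
    for i in range(1,k):
        if st[i,4]>3: print(n,st[i,4],ce[i].round(1),onz(c,[ce[i]],73).round(1).tolist())
```

```text
[ 472.07118759 -131.71954276  146.72196846] [-179.90286965    0.19726275   14.48866126] [ 18.  26. -10. 126.   9.  29. -74.]
scene 6 [319.5 168. ] [[602.1, -211.9, 73.0]]
scene 5 [328.4 173.2] [[554.5, -200.1, 73.0]]
scene 6 [313.5 194. ] [[522.1, -61.6, 73.0]]
side 9 [336.  202.7] [[558.3, -34.8, 73.0]]
side 6 [325.8 209.8] [[520.8, -59.4, 73.0]]
side 10 [348.8 239.7] [[553.3, -195.6, 73.0]]
side 14 [360.6 256.3] [[566.7, -261.7, 73.0]]
wrist 305 [315.5 117.1] [[535.5, -115.3, 73.0]]
wrist 128 [222.  119.5] [[519.5, -58.5, 73.0]]
wrist 122 [443.3 124.1] [[552.1, -195.0, 73.0]]
wrist 135 [542.7 131.2] [[565.6, -261.0, 73.0]]
```

Run:
```python
from h import *
c=load('pics/scene11.npy'); s=load('pics/side11.npy'); w=load('pics/wrist11.npy')
def tri(p,q):
    (d,),o=rays(c,[p]);(e,),v=rays(s,[q])
    t,*_=np.linalg.lstsq(np.c_[d,-e],v-o,rcond=None); a,b=o+d*t[0],v+e*t[1]
    return ((a+b)/2).round(1),np.linalg.norm(a-b).round(1)
print('held',tri((319.5,168),(336,202.7)),'r1',tri((313.5,194),(325.8,209.8)),'r3',tri((328.4,173.2),(348.8,239.7)))
print(tri((335.5,164.5),(360.6,256.3)),'A')
h=onz(w,[[315.5,117.1]],141)[0]; print('held wrist',h)
tcp=np.array([472.07,-131.72]); r=h[:2]-tcp; a=np.radians(13.35-14.49); R=np.array([[np.cos(a),-np.sin(a)],[np.sin(a),np.cos(a)]])
tgt=(np.array([519.5,-58.5])+[552.1,-195])/2; print('target tcp',tgt-R@r, 'd',tgt-R@r-tcp, np.degrees(np.arctan2(r[1],r[0])))
```

```text
held (array([ 536.2, -116.5,  143.5]), np.float64(2.0)) r1 (array([520.8, -60.2,  74.1]), np.float64(0.7)) r3 (array([ 552.7, -197.4,   75. ]), np.float64(0.1))
(array([ 565.7, -263.7,   75. ]), np.float64(0.9)) A
held wrist [ 536.81880894 -114.89678245  141.        ]
target tcp [ 470.72930172 -142.28168157] d [ -1.34069828 -10.56168157] 14.564706437733715
```

Request:
send_rows(
  moves=[
    {"fingers": 0, "tx": -0.0017, "ty": -0.0132, "tz": 0, "twist": -0.0133},
    {"fingers": 0, "tx": -0.0017, "ty": -0.0132, "tz": -0.01, "twist": -0.0133},
    {"fingers": 0, "tx": -0.0017, "ty": -0.0132, "tz": -0.03, "twist": -0.0133},
    {"fingers": 0, "tx": -0.0017, "ty": -0.0132, "tz": -0.045, "twist": -0.0133},
    {"fingers": 0, "tx": -0.0017, "ty": -0.0132, "tz": -0.05, "twist": -0.0133},
  ],
)

```text
clock: 15.42
tool_pos: [471.2, -143.1, 106.7]
tool_rot: [-180.0, 0.1, 13.3]
force: [0.8, 0.5, -1.4]
finger_gap: 11.8
gripper_force: 60.6
```

Request:
send_rows(
  moves=[
    {"fingers": 0, "tx": 0, "ty": 0, "tz": 0, "twist": 0},
    {"fingers": 0, "tx": 0, "ty": 0, "tz": 0, "twist": 0},
    {"fingers": 0, "tx": 0, "ty": 0, "tz": 0, "twist": 0},
    {"fingers": 0, "tx": 0, "ty": 0, "tz": 0, "twist": 0},
  ],
)

```text
clock: 15.75
tool_pos: [472.5, -142.8, 108.4]
tool_rot: [180.0, -0.1, 13.3]
force: [-0.0, 0.7, -1.2]
finger_gap: 11.9
gripper_force: 60.6
```

Request:
send_rows(
  moves=[
    {"fingers": 0, "tx": -0.0022, "ty": 0.0006, "tz": -0.008, "twist": 0},
    {"fingers": 0, "tx": -0.0022, "ty": 0.0006, "tz": -0.017, "twist": 0},
    {"fingers": 0, "tx": -0.0022, "ty": 0.0006, "tz": -0.025, "twist": 0},
    {"fingers": 0, "tx": -0.0022, "ty": 0.0006, "tz": -0.031, "twist": 0},
    {"fingers": 0, "tx": -0.0022, "ty": 0.0006, "tz": -0.034, "twist": 0},
  ],
)

```text
clock: 16.17
tool_pos: [469.7, -142.0, 79.5]
tool_rot: [-180.0, 0.1, 13.3]
force: [0.0, -0.4, -0.5]
finger_gap: 11.6
gripper_force: 60.6
```

Request:
send_rows(
  moves=[
    {"fingers": 0, "tx": 0, "ty": 0, "tz": 0, "twist": 0},
    {"fingers": 0, "tx": 0, "ty": 0, "tz": 0, "twist": 0},
    {"fingers": 0, "tx": 0, "ty": 0, "tz": 0, "twist": 0},
    {"fingers": 0, "tx": 0, "ty": 0, "tz": 0, "twist": 0},
  ],
)

```text
clock: 16.5
tool_pos: [470.4, -142.2, 80.8]
tool_rot: [180.0, -0.0, 13.3]
force: [-1.0, -0.6, -0.6]
finger_gap: 11.8
gripper_force: 60.6
```

Request:
send_rows(
  moves=[
    {"fingers": 0, "tx": 0, "ty": 0, "tz": -0.0015, "twist": 0},
    {"fingers": 0, "tx": 0, "ty": 0, "tz": -0.003, "twist": 0},
    {"fingers": 0, "tx": 0, "ty": 0, "tz": -0.003, "twist": 0},
    {"fingers": 0, "tx": 0, "ty": 0, "tz": -0.003, "twist": 0},
  ],
)

```text
clock: 16.83
tool_pos: [470.2, -142.2, 78.2]
tool_rot: [180.0, 0.0, 13.3]
force: [-0.4, 1.1, -0.2]
finger_gap: 11.3
gripper_force: 60.6
```

Request:
send_rows(
  moves=[
    {"fingers": 0.2, "tx": 0, "ty": 0, "tz": 0, "twist": 0},
    {"fingers": 0.25, "tx": 0, "ty": 0, "tz": 0, "twist": 0},
    {"fingers": 0.35, "tx": 0, "ty": 0, "tz": 0, "twist": 0},
    {"fingers": 0.4, "tx": 0, "ty": 0, "tz": 0, "twist": 0},
    {"fingers": 0.4, "tx": 0, "ty": 0, "tz": 0, "twist": 0},
  ],
)

```text
clock: 17.25
tool_pos: [470.2, -142.2, 78.2]
tool_rot: [180.0, -0.0, 13.3]
force: [-0.5, -0.3, 0.6]
finger_gap: 34.4
gripper_force: 0.0
```

Request:
send_rows(
  moves=[
    {"fingers": 0.4, "tx": 0, "ty": 0, "tz": 0.02, "twist": 0},
    {"fingers": 0.4, "tx": 0, "ty": 0, "tz": 0.06, "twist": 0},
    {"fingers": 0.4, "tx": 0, "ty": 0, "tz": 0.11, "twist": 0},
    {"fingers": 0.4, "tx": 0, "ty": 0, "tz": 0.16, "twist": 0},
    {"fingers": 0.4, "tx": 0, "ty": 0, "tz": 0.2, "twist": 0},
  ],
)

```text
clock: 17.67
tool_pos: [470.4, -142.2, 240.8]
tool_rot: [180.0, -0.1, 13.3]
force: [1.1, -0.8, -0.1]
finger_gap: 34.2
gripper_force: 0.0
```

Request:
send_rows(
  moves=[
    {"fingers": 0.4, "tx": -0.05, "ty": 0, "tz": 0.05, "twist": 0},
    {"fingers": 0.4, "tx": -0.05, "ty": 0, "tz": 0.05, "twist": 0},
    {"fingers": 0.4, "tx": -0.05, "ty": 0, "tz": 0.05, "twist": 0},
    {"fingers": 0.4, "tx": -0.05, "ty": 0, "tz": 0.05, "twist": 0},
  ],
)

```text
clock: 18.0
tool_pos: [430.1, -142.4, 278.8]
tool_rot: [179.9, -0.1, 13.3]
force: [-0.3, -0.5, -0.9]
finger_gap: 33.8
gripper_force: 0.0
```

Run:
```python
from h import *
s=telemetry.get_state(); print(s['tool_pos'],s['tool_rot'])
for n in ('scene','side','wrist'):
    c=snap(n,f'pics/{n}12.png'); im=c['color'].astype(int); m=((im[...,0]-im[...,2])>(50 if n!='side' else 35)).astype(np.uint8)
    if n=='scene': m[:,:300]=0;m[:,350:]=0;m[:140]=0;m[205:]=0
    if n=='side': m[:,:270]=0;m[:,400:]=0;m[:180]=0;m[310:]=0
    k,l,st,ce=cv2.connectedComponentsWithStats(m)
    for i in range(1,k):
        if st[i,4]>3: print(n,st[i,4],ce[i].round(1),onz(c,[ce[i]],73).round(1).tolist())
w=cv2.resize(c['color'],(480,300)); l=lambda n,b:cv2.resize(load(f'pics/{n}12.npy')['color'][b[1]:b[3],b[0]:b[2]],(400,300),interpolation=cv2.INTER_CUBIC)
q=proj(c,[[490,-172,60]])[0].astype(int); print(q)
x0=max(0,q[0]-200);y0=max(0,q[1]-75)
top=cv2.resize(c['color'][y0:y0+150,x0:x0+400],(800,300),interpolation=cv2.INTER_CUBIC)
cv2.imwrite('pics/fin.png',np.vstack([top,np.hstack([l('scene',(300,150,380,230)),l('side',(280,200,380,300))])]))
```

```text
[ 430.0797107  -142.35289753  278.7818667 ] [ 1.79926766e+02 -9.99806486e-02  1.32788604e+01]
scene 4 [335.5 164.5] [[566.9, -266.4, 73.0]]
scene 5 [328.4 173.2] [[554.5, -200.1, 73.0]]
scene 6 [321.8 183.7] [[534.9, -129.6, 73.0]]
scene 6 [313.5 194. ] [[522.1, -61.6, 73.0]]
side 7 [326. 210.] [[521.1, -60.3, 73.0]]
side 11 [335.9 224. ] [[534.6, -126.2, 73.0]]
side 10 [348.8 239.7] [[553.3, -195.6, 73.0]]
side 14 [360.6 256.3] [[566.7, -261.7, 73.0]]
wrist 61 [255.   69.9] [[519.9, -58.5, 73.0]]
wrist 62 [396.9  70. ] [[552.4, -195.1, 73.0]]
wrist 60 [324.8  71.9] [[533.7, -126.1, 73.0]]
wrist 55 [463.2  73.4] [[565.9, -260.9, 73.0]]
[356 125]
```

View pics/fin.png

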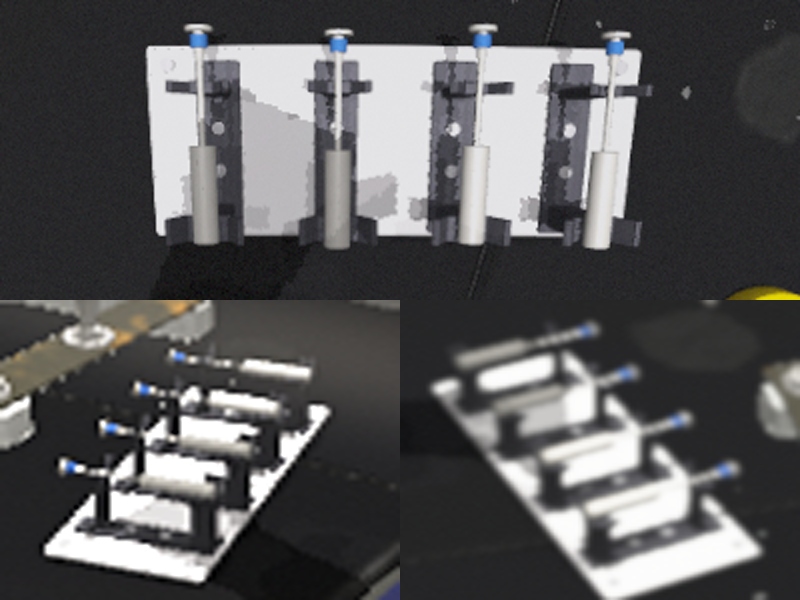

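The picture shows all four spindles lying level in their cradles, blue collar ends at the narrow saddles. The two newly placed spindles sit within about 2 mm along the axis of the two that were already there.

```bash
python3 -c "
from rig import arm; print(arm.sign_off())"
```

```text
the job is handed in; nothing more can be done
None
```

I laid both loose spindles level in the two empty cradles, each with its bob end within about 2 mm of flush, left everything else untouched, and handed the job in at about 18 s.

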